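# Open the battery door of the kitchen scale

### The arm

A 6-joint arm with a two-finger parallel gripper is mounted at the origin on a cart in front of the work surface, level with it; the furniture and walls round the work are solid. World frame = base frame: x ahead of the robot, y to its left, z up, the work surface at z = 0. Lengths are in m, angles in rad, forces in N, time in s.
With the tool pointing down it reaches from about 0.3 to 0.775 m from the base axis. Payload 14.6 kg.
Tool frame: the origin (TCP) lies on the centre line of the jaws, within the pads' length; the fingertips stand 19 mm ahead of it and the grasp point (between the pads) is the TCP; y points along the fingers, x is the direction in which the jaws open and shut, and the axes are right-handed (so a half turn about y gives the same grasp; the last joint's range is limited). The gripper opens to 94 mm and grips with 3 to 60 N. Pads are 16 mm wide; open, the fingers measure 119 mm over their backs; the gripper's body (75 mm by 177 mm) begins 78 mm behind the grasp point.
Start: joints at [-1.258, 0.3, 1.521, -0, 1.321, -0.067], TCP at [0.204, -0.511, 0.204] pointing down, gripper open.
Joint ranges: [-3.03, 3.03], [-0.79, 2.21], [0.23, 2.52], [-1.04, 4.18], [0, 3.07], [-2.55, 2.55]. Speed limits (rad/s): [2.22, 2.22, 2.57, 3.14, 3.14, 3.14].

### API

Orientations are given as [roll, pitch, yaw] about the fixed x, y, z axes, in that order (R = Rz(yaw) Ry(pitch) Rx(roll)).
In Python, from station import get_obs, cams, workorder gives the robot as it stands.
- The arm moves only by the shell command python3 -m handwheel 'ROWS' [FORCE]. ROWS is JSON, a list of rows, each an object of numbers: "fingers": the opening, from -1 (shut) to 1 (fully open); "x", "y", "z": the shift along the tool's x, y, z in m; "spin": the turn about the tool's y in degrees. In form: [{"fingers": .., "x": .., "y": .., "z": .., "spin": ..}, ...]. A call has exactly 10 rows; each row is the pose to reach, as a shift and turn from the pose commanded when the call began, along the tool's axes at that moment; what a row does not reach only later rows make up. A row lasts 1/10 s, in which the tool goes at most 50 mm and 8.59 degrees, less where a joint would pass 70% of its speed; a pose out of reach is approached as far as the arm can. A call with a gripper value outside its range is refused whole. The fingers move at their own pace and stop on an object; FORCE is the grip in N (left out, the last holds). Time passes only in rows, so rows that repeat a pose let the fingers close, or fill a call up. It gives the time, the measured TCP pose, the force and the opening at its end, in the units of the state.
- get_obs(): the state, without advancing time (a new reading comes with each control period).
- cams.camera(name): name is "scene" or "top" or "wrist"; returns (picture, depth): 400x640x3 uint8, red, green, blue; 400x640 float32, m along the optical axis (not along the pixel's ray), 0 where there is no reading.
- cams.get_calibration(name): a dict with "fx", "fy", "cx", "cy" (pixels), "view" (4x4, takes a point from world to camera coordinates). Camera axes: x right, y down, z forward; pixel columns grow to the right and rows downward; lengths in m; the calibration is good to about 2 mm. A picture is of the moment at which its call begins: read the wrist's pose just before it. get_calibration takes no time and is no camera call; for the wrist camera it gives the pose at the moment of the call.
- workorder.hand_in(): hands the job in, once; it reports no verdict.
The state is a dict: "time_s": time; "qpos": joint angles; "joint_vel": joint speeds; "tau": joint torques, N m; "ee_pos": TCP position; "eef_rot": TCP orientation; "force": force on the tool from outside, world axes, zero at the start; "moment": the same for the moment, N m; "grip_width": finger opening in m.
Only numpy, scipy, OpenCV 4.12 (cv2) and the standard library are available. Lean on these libraries where they do the work, as an engineer would, in place of code of your own. Each camera call takes 0.05 s, during which the arm holds its last target. There are 200 camera calls.

### The job

The kitchen scale lies face down on the worktop, ready for new batteries. Squeeze the release tab of its battery door inward against the fixed ear opposite, swing the door up until it stands about 60 degrees open or more, and let go so that it stays open; do not shift the scale's look-alike, the thermometer with the screwed-on hatch.

Things in the scene. Friction and masses are not known exactly. Their poses are not given: they have to be found in the camera images.
- scale: Kitchen scale, fixed, face down on a steel plate 122x92 mm. White underside 112x84 mm at z=26 mm, a 3 mm rubber foot at each corner. Origin: centre of its base; x long side, z up. Grey battery door in it (x -36..36, y -18..18) bears two upright lugs, x 14..30, top z=46: fixed ear, outer face y=-22; release tab, outer face y=+24 (pressed +19). Pinch them along y; pinch centre x=22, y=-1.5.
- cover (a joint): Battery door angle, rad: 0 shut and flush, grows as the +x edge with the lugs swings up and over towards -x; stop at 1.75. Hinge line along the scale's y at x=-37, z=24 mm. The stiff hinge (0.04 N m) holds it at any angle. The lugs can turn between the finger pads, so the gripper may stay upright while following the arc; the door is nowhere wider than the pinched lugs (41 mm).
- tab (a joint): Travel of the release tab (15 mm long, 20 mm high above the underside) towards the fixed ear, along the scale's -y, m: 0 out, 0.005 fully pressed (about 4 N). Out, its hidden nose locks the door; beyond 0.003 the door is free, so keep it pressed while the door starts to rise. It springs back out when let go.
- thermometer: Look-alike bystander: remote thermometer lying face down, 90 x 74 x 22 mm, white, with a flat grey hatch held by four screws and no lugs. Loose, 0.35 kg. Origin: centre of its underside, z up, x along its long side. Must stay where it is.

How it is judged:
On the way, in this order (a step that is already met when the one before it is completed fails the run):
1. the release tab is pressed in while the door is still shut (value of joint tab above 0.003 m and value of joint cover below 0.15 rad), for 0.1 s.
2. the door is swung up past 57 degrees (value of joint cover above 1 rad), for 0.1 s.
At the end, for the whole second after the job is handed in: The battery door stands still at 57 degrees (1.0 rad) open or more, its tab is let go (sprung back to under 2 mm), and the thermometer is within 20 mm of where it was (value of joint cover above 1 rad and velocity of joint cover between -0.1 and 0.1 rad/s and value of joint tab below 0.002 m and distance of thermometer from where it was at the start of the episode below 0.02 m); the robot touches nothing.
It fails at once if the thermometer is shifted by more than 20 mm (distance of thermometer from where it was at the start of the episode above 0.02 m).
It also fails if it takes over 29 s, if anything falls off the work surface, if the arm or the gripper's body presses on something with over 40 N, if the wrist force passes 120 N, or if a joint passes its speed limit or range.

## Working session

There is one attempt and no reset: what is moved stays moved. The work goes in short steps, Python scripts to look and compute and a shell command to move; the robot and the scene stay as the last step left them, time stands still between calls to the robot, and variables do not carry over. Pictures are saved under pics/ and viewed, about 8 in all and at most 12, crops included, and the job is handed in when it is done.

```bash
mkdir -p pics
python3 - <<'E'
from station import get_obs, cams
import cv2,numpy as np
o=get_obs();print({k:np.round(v,4).tolist() for k,v in o.items()})
ims=[]
for n in("top","scene"):
    p,d=cams.camera(n);c=cams.get_calibration(n);print(n,c)
    np.savez(f"pics/{n}.npz",p=p,d=d);ims.append(p)
cv2.imwrite("pics/a.png",ims[0][:,:,::-1]);cv2.imwrite("pics/b.png",ims[1][:,:,::-1])
E
```

```text
{'time_s': 0.0, 'qpos': [-1.2576, 0.3005, 1.5216, -0.0, 1.3207, -0.0666], 'joint_vel': [-0.0004, 0.0006, 0.0003, -0.0009, -0.0007, 0.0013], 'tau': [0.0004, -53.1809, -35.2735, 0.0709, 0.0244, -0.0001], 'ee_pos': [0.2038, -0.5106, 0.2038], 'eef_rot': [-1.5707, 0.0012, -1.191], 'force': [0.0663, 0.6217, -0.0434], 'moment': [0.0653, -0.023, 0.0117], 'grip_width': 0.0939}
top {'fx': 413.67283836601257, 'fy': 413.67283836601257, 'cx': 326.89756609011675, 'cy': 198.91102010883634, 'view': array([[-0.01917472, -0.99967153,  0.01700465, -0.07835804],
       [-0.98780481,  0.01631323, -0.15484033,  0.50251713],
       [ 0.15451207, -0.01976629, -0.98779315,  0.84040437],
       [ 0.        ,  0.        ,  0.        ,  1.        ]])}
scene {'fx': 494.7552958224042, 'fy': 494.7552958224042, 'cx': 317.3562935429538, 'cy': 201.11690173304365, 'view': array([[-0.78773605, -0.61582814, -0.01508694,  0.36078078],
       [-0.24040881,  0.32988344, -0.91289677,  0.19209016],
       [ 0.56716445, -0.71549467, -0.40791159,  0.50703343],
       [ 0.        ,  0.        ,  0.        ,  1.        ]])}
```

View pics/a.png

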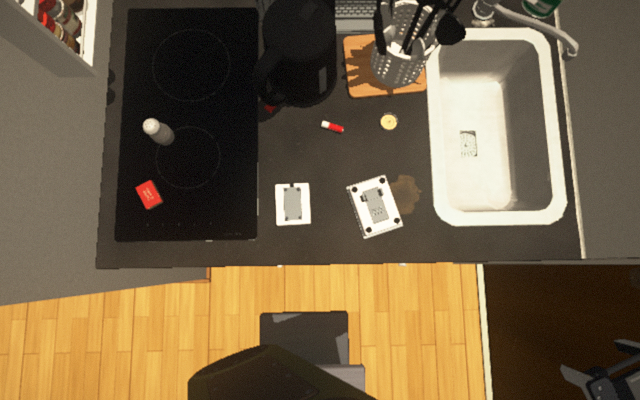

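View pics/b.png

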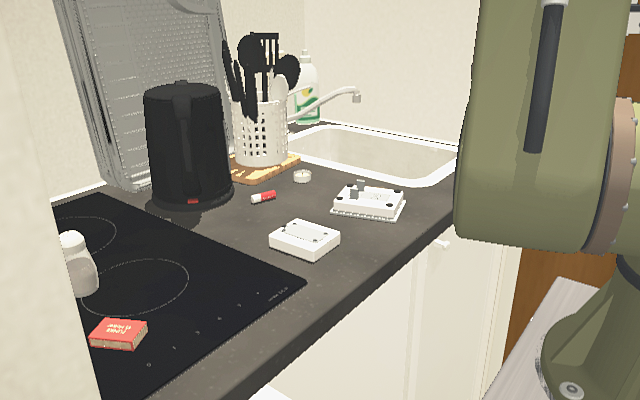

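The top view shows the scale (feet, lugs) at about (375,206) and the thermometer at (293,204). In the scene view they're at (368,200) and (304,240). Next I'll measure the scale and zoom in.

```bash
cat > h.py <<'E'
import numpy as np
def ray(c,u,v,z):
    V=c["view"];R=V[:3,:3];o=-R.T@V[:3,3]
    d=R.T@np.array([(u-c["cx"])/c["fx"],(v-c["cy"])/c["fy"],1.]);return o+d*(z-o[2])/d[2]
E
python3 - <<'E'
from station import cams
from h import *
import cv2
a=np.load("pics/top.npz");p=a["p"];c=cams.get_calibration("top")
g=p.min(2)
m=np.zeros_like(g);m[165:245,265:410]=(g[165:245,265:410]>130)
cs,_=cv2.findContours(m,cv2.RETR_EXTERNAL,cv2.CHAIN_APPROX_NONE)
for k in cs:
    if cv2.contourArea(k)<400: continue
    r=cv2.minAreaRect(k);b=cv2.boxPoints(r);print(np.round(r[0]),cv2.contourArea(k))
    w=np.array([ray(c,*q,0.024)for q in b]);print(np.round(w,3).tolist(),w.mean(0).round(4),[np.linalg.norm(w[i]-w[i-1]).round(4) for i in(1,2)])
t=cv2.resize(p[168:243,335:435],None,fx=6,fy=6,interpolation=cv2.INTER_CUBIC)
s=np.load("pics/scene.npz")["p"]
s=cv2.resize(s[170:230,320:420],None,fx=6,fy=6,interpolation=cv2.INTER_CUBIC)
cv2.imwrite("pics/c.png",cv2.resize(np.vstack([t,s])[:,:,::-1],None,fx=.74,fy=.74))
E
```

```text
[292. 204.] 1341.0
[[0.539, 0.026, 0.024], [0.541, -0.049, 0.024], [0.45, -0.052, 0.024], [0.448, 0.022, 0.024]] [ 0.4944 -0.0132  0.024 ] [np.float64(0.0751), np.float64(0.0906)]
[374. 206.] 2077.0
[[0.53, -0.129, 0.024], [0.559, -0.216, 0.024], [0.443, -0.251, 0.024], [0.415, -0.165, 0.024]] [ 0.4869 -0.19    0.024 ] [np.float64(0.0921), np.float64(0.1213)]
```

View pics/c.png

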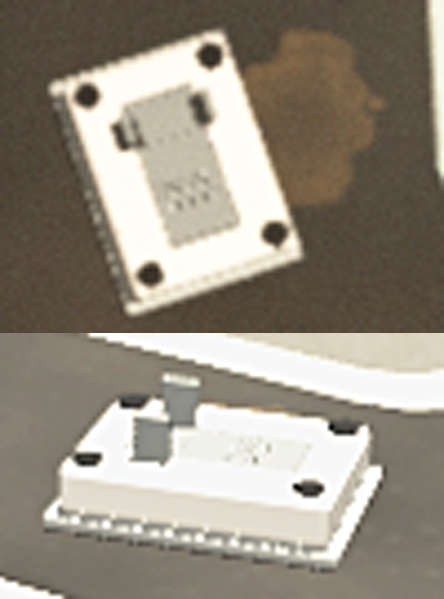

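The close-up shows the lugs on the far end of the door (crop (127,135) for the tab, (202,108) for the ear), so scale +x points away from the robot. That gives a yaw of about 17.3°, a centre of about (0.487,-0.190) and a pinch point of about (0.508,-0.185). The 4.5° spin is small. I'll move to a hover above it.

```bash
python3 -m handwheel '[{"fingers":1,"x":-0.02,"y":0,"z":0.045,"spin":1},{"fingers":1,"x":-0.04,"y":0,"z":0.09,"spin":2},{"fingers":1,"x":-0.06,"y":0,"z":0.135,"spin":3},{"fingers":1,"x":-0.08,"y":0,"z":0.18,"spin":4.5},{"fingers":1,"x":-0.10,"y":0,"z":0.22,"spin":4.5},{"fingers":1,"x":-0.12,"y":0,"z":0.265,"spin":4.5},{"fingers":1,"x":-0.14,"y":0.005,"z":0.31,"spin":4.5},{"fingers":1,"x":-0.16,"y":0.01,"z":0.35,"spin":4.5},{"fingers":1,"x":-0.175,"y":0.02,"z":0.38,"spin":4.5},{"fingers":1,"x":-0.19,"y":0.02,"z":0.404,"spin":4.5}]' 20
python3 -m handwheel '[{"fingers":1,"x":0,"y":0,"z":0,"spin":0},{"fingers":1,"x":0,"y":0,"z":0,"spin":0},{"fingers":1,"x":0,"y":0,"z":0,"spin":0},{"fingers":1,"x":0,"y":0,"z":0,"spin":0},{"fingers":1,"x":0,"y":0,"z":0,"spin":0},{"fingers":1,"x":0,"y":0,"z":0,"spin":0},{"fingers":1,"x":0,"y":0,"z":0,"spin":0},{"fingers":1,"x":0,"y":0,"z":0,"spin":0},{"fingers":1,"x":0,"y":0,"z":0,"spin":0},{"fingers":1,"x":0,"y":0,"z":0,"spin":0}]'
python3 - <<'E'
from station import get_obs,cams
import cv2,numpy as np
o=get_obs();print(o["ee_pos"],o["eef_rot"],o["time_s"])
c=cams.get_calibration("wrist");p,d=cams.camera("wrist")
np.savez("pics/w.npz",p=p,d=d,**c);cv2.imwrite("pics/w.png",p[:,:,::-1])
E
```

```text
time_s: 1.1
ee_pos: [0.5092, -0.1826, 0.1828]
eef_rot: [-1.573, 0.002, -1.268]
force: [-0.7, -1.1, 0.9]
grip_width: 0.0939
time_s: 2.1
ee_pos: [0.5087, -0.1845, 0.1843]
eef_rot: [-1.571, 0.0, -1.27]
force: [-0.0, -0.0, -0.2]
grip_width: 0.0937
[ 0.50866763 -0.18454451  0.18433944] [-1.57080766e+00  1.07510348e-05 -1.26950828e+00] 2.1
```

View pics/w.png

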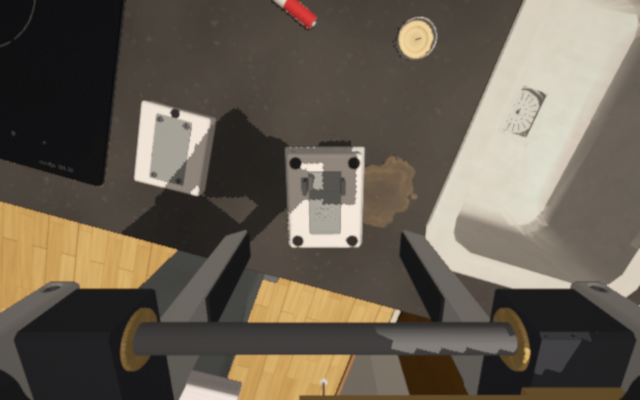

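The wrist view shows the feet at (295,162), (354,162), (298,241) and (352,240), with the lugs at about (307,184) and (343,184). I'll refine the pose from these.

Run:
```python
from h import *
import cv2
w=np.load("pics/w.npz");p=w["p"];c={k:w[k] for k in("fx","fy","cx","cy","view")};g=p.max(2)
P=[]
for u,v in[(295,162),(354,162),(298,241),(352,240)]:
    s=g[v-7:v+8,u-7:u+8];m=(s<60).astype(np.uint8)
    n,l,st,ce=cv2.connectedComponentsWithStats(m);k=l[7,7];q=ce[k]+[u-7,v-7]
    x=ray(c,*q,.029);P.append(x);print(q.round(1),st[k,4],x.round(4),w["d"][v,u])
P=np.array(P);ctr=P.mean(0)
ex=(P[0]+P[1]-P[2]-P[3]);yaw=np.arctan2(ex[1],ex[0]);ey=P[0]+P[2]-P[1]-P[3];yy=np.arctan2(-ey[0],ey[1])
print("ctr",ctr,"yaw",np.degrees([yaw,yy]),"pitch mm",np.linalg.norm(ex)/2,np.linalg.norm(ey)/2)
R=np.array([[np.cos(yaw),-np.sin(yaw)],[np.sin(yaw),np.cos(yaw)]])
print("pinch",ctr[:2]+R@[.022,-.0015])
V=c["view"]
for q in[(14,24),(30,24),(14,-22),(30,-22)]:
    X=np.r_[ctr[:2]+R@(np.array(q)/1e3),.046];y=V[:3,:3]@X+V[:3,3];print(q,(y[:2]/y[2]*c["fx"]+[c["cx"],c["cy"]]).round(1))
cv2.imwrite("pics/w2.png",cv2.resize(p[140:255,280:375,::-1],None,fx=5,fy=5,interpolation=cv2.INTER_CUBIC))
```

```text
[294.9 162.9] 91 [ 0.5229 -0.1473  0.029 ] 0.3385392
[353.2 162.7] 81 [ 0.542  -0.2077  0.029 ] 0.3385362
[297.4 240.6] 48 [ 0.4357 -0.1751  0.029 ] 0.3651014
[351.7 240.5] 47 [ 0.4547 -0.2355  0.029 ] 0.36343375
ctr [ 0.48881308 -0.19141913  0.029     ] yaw [17.6447935  17.45599563] pitch mm 0.09159644342663503 0.06335877642041272
pinch [ 0.51023274 -0.18618003]
(14, 24) [301.6 195.3]
(30, 24) [301.2 180.6]
(14, -22) [344.9 195.1]
(30, -22) [345.1 180.4]
```

View pics/w2.png

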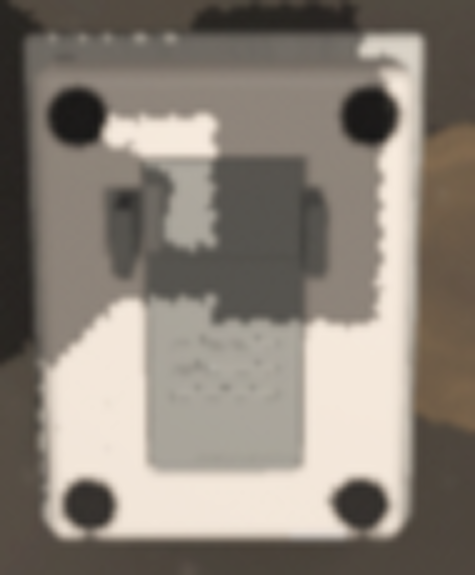

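The lug prediction, (301,181–195) and (345,181–195), matches the picture to within 1 px or so, and the jaws are within 2 mm of centre. I'll go down and close.

```bash
python3 -m handwheel '[{"fingers":1,"x":0.002,"y":0.03,"z":0.001,"spin":0},{"fingers":1,"x":0.002,"y":0.06,"z":0.001,"spin":0},{"fingers":1,"x":0.002,"y":0.09,"z":0.001,"spin":0},{"fingers":1,"x":0.002,"y":0.105,"z":0.001,"spin":0},{"fingers":1,"x":0.002,"y":0.12,"z":0.001,"spin":0},{"fingers":1,"x":0.002,"y":0.13,"z":0.001,"spin":0},{"fingers":1,"x":0.002,"y":0.135,"z":0.001,"spin":0},{"fingers":1,"x":0.002,"y":0.135,"z":0.001,"spin":0},{"fingers":1,"x":0.002,"y":0.135,"z":0.001,"spin":0},{"fingers":1,"x":0.002,"y":0.135,"z":0.001,"spin":0}]' 15
python3 -m handwheel '[{"fingers":0.2,"x":0,"y":0,"z":0,"spin":0},{"fingers":0,"x":0,"y":0,"z":0,"spin":0},{"fingers":-0.3,"x":0,"y":0,"z":0,"spin":0},{"fingers":-0.6,"x":0,"y":0,"z":0,"spin":0},{"fingers":-1,"x":0,"y":0,"z":0,"spin":0},{"fingers":-1,"x":0,"y":0,"z":0,"spin":0},{"fingers":-1,"x":0,"y":0,"z":0,"spin":0},{"fingers":-1,"x":0,"y":0,"z":0,"spin":0},{"fingers":-1,"x":0,"y":0,"z":0,"spin":0},{"fingers":-1,"x":0,"y":0,"z":0,"spin":0}]' 15
```

```text
time_s: 3.15
ee_pos: [0.5106, -0.1863, 0.05]
eef_rot: [-1.57, -0.001, -1.27]
force: [-0.1, 0.1, 0.5]
grip_width: 0.0942
time_s: 4.15
ee_pos: [0.5102, -0.1862, 0.0494]
eef_rot: [-1.571, -0.0, -1.27]
force: [0.6, 0.3, 0.3]
grip_width: 0.0176
```

The width is 17.6 mm where 41 mm was expected, so something is wrong. I'll look.

Run:
```python
from station import get_obs,cams
import cv2,numpy as np
o=get_obs();print(o["grip_width"],o["force"],o["time_s"])
a,_=cams.camera("wrist");b,_=cams.camera("scene")
a=cv2.resize(a[60:400,120:520],(560,476));b=cv2.resize(b[130:260,290:450],(560,455),interpolation=cv2.INTER_CUBIC)
cv2.imwrite("pics/g.png",cv2.resize(np.vstack([a,b])[:,:,::-1],None,fx=.64,fy=.64))
```

```text
0.017634756993033757 [0.60369647 0.29226164 0.25440235] 4.15
```

View pics/g.png

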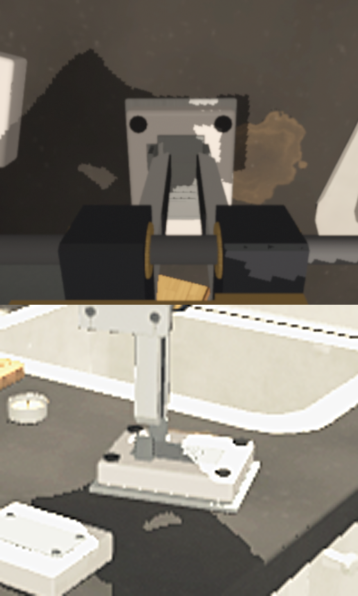

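The fingertips look as if they may be beyond or above the lugs. I'll project the expected tips and lugs into both images to tell which.

```bash
cat >> h.py <<'E'
def proj(c,X):
    V=c["view"];y=V[:3,:3]@np.asarray(X)+V[:3,3];return y[:2]/y[2]*c["fx"]+[c["cx"],c["cy"]]
def S(x,y,z,ctr=(.4888,-.1914),yaw=np.radians(17.6)):
    k,s=np.cos(yaw),np.sin(yaw);x,y,z=x/1e3,y/1e3,z/1e3;return np.array([ctr[0]+k*x-s*y,ctr[1]+s*x+k*y,z])
E
python3 - <<'E'
from station import get_obs,cams
from h import *
import cv2
o=get_obs();print(o["grip_width"],o["ee_pos"])
out=[]
for n,(r0,r1,q0,q1) in dict(wrist=(150,330,200,440),scene=(135,245,320,420)).items():
    c=cams.get_calibration(n);p,d=cams.camera(n);np.savez(f"pics/{n}2.npz",p=p,d=d,**c)
    f=400/(q1-q0)*.99
    im=cv2.resize(p[r0:r1,q0:q1,::-1],None,fx=f,fy=f,interpolation=cv2.INTER_CUBIC)
    def dot(X,col):
        u=(proj(c,X)-[q0,r0])*f;cv2.circle(im,tuple(int(i) for i in u),2,col,-1)
    for y in(24,-22):
        for x in(14,30):
            dot(S(x,y,46),(0,0,255));dot(S(x,y,26),(0,255,255))
    dot(o["ee_pos"],(0,255,0));dot(o["ee_pos"]-[0,0,.019],(255,0,0))
    out.append(im)
h=max(i.shape[0] for i in out)
cv2.imwrite("pics/g2.png",np.hstack([cv2.copyMakeBorder(i,0,h-i.shape[0],0,0,0) for i in out]))
E
```

```text
0.009240018819469651 [ 0.51022034 -0.18618303  0.04934893]
```

View pics/g2.png

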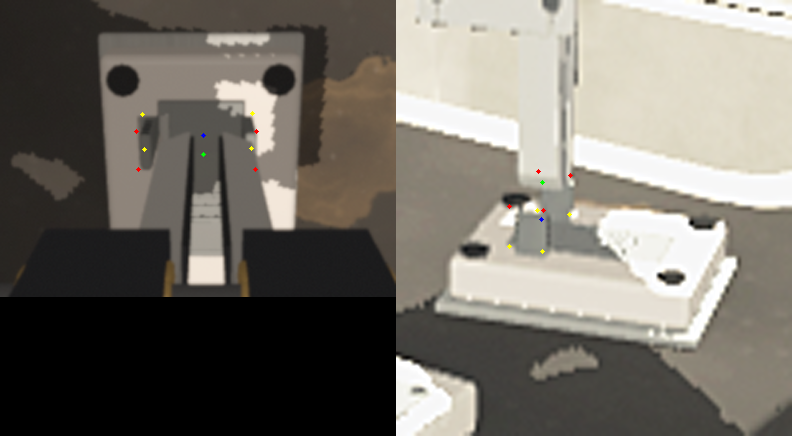

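The scene view shows the finger ends at about (545,187), level with the TCP dot rather than the expected tip dot (219). That means the tips are above the lugs. I'll check with depth.

Run:
```python
from h import *
w=np.load("pics/scene2.npz");c={k:w[k] for k in("fx","fy","cx","cy","view")};d=w["d"];V=c["view"]
def P(u,v):
    z=d[v,u];return V[:3,:3].T@(np.array([(u-c["cx"])/c["fx"]*z,(v-c["cy"])/c["fy"]*z,z])-V[:3,3])
f=3.96
for x in (530,540,550):
    for y in range(165,255,8):
        u,v=int(320+(x-396)/f),int(135+y/f);print(x,y,w["p"][v,u],P(u,v).round(3))
```

```text
530 165 [223 221 209] [ 0.508 -0.17   0.065]
530 173 [221 219 205] [ 0.509 -0.171  0.061]
530 181 [191 189 175] [ 0.509 -0.171  0.056]
530 189 [147 140 126] [ 0.583 -0.282 -0.001]
530 197 [95 90 82] [ 0.576 -0.271 -0.   ]
530 205 [255 255 255] [ 0.533 -0.207  0.027]
530 213 [195 190 173] [ 0.503 -0.163  0.045]
530 221 [143 144 136] [ 0.499 -0.157  0.044]
530 229 [146 146 139] [ 0.501 -0.16   0.039]
530 237 [145 146 139] [ 0.501 -0.16   0.034]
530 245 [145 146 138] [ 0.5   -0.159  0.031]
530 253 [141 141 135] [ 0.501 -0.16   0.027]
540 165 [223 220 211] [ 0.503 -0.171  0.066]
540 173 [225 223 214] [ 0.503 -0.172  0.062]
540 181 [188 186 172] [ 0.504 -0.174  0.057]
540 189 [164 161 149] [ 0.507 -0.179  0.05 ]
540 197 [128 124 113] [ 0.518 -0.195  0.039]
540 205 [157 156 145] [ 0.52  -0.198  0.033]
540 213 [196 190 177] [ 0.521 -0.2    0.028]
540 221 [148 149 139] [ 0.495 -0.161  0.043]
540 229 [150 151 141] [ 0.497 -0.163  0.039]
540 237 [149 151 141] [ 0.495 -0.161  0.036]
540 245 [150 150 142] [ 0.495 -0.161  0.032]
540 253 [144 146 137] [ 0.496 -0.162  0.027]
550 165 [223 220 210] [ 0.5   -0.173  0.066]
550 173 [225 222 213] [ 0.499 -0.172  0.062]
550 181 [196 193 179] [ 0.501 -0.176  0.057]
550 189 [177 176 163] [ 0.504 -0.18   0.051]
550 197 [144 145 138] [ 0.516 -0.198  0.038]
550 205 [145 146 139] [ 0.516 -0.199  0.034]
550 213 [143 145 137] [ 0.517 -0.2    0.029]
550 221 [ 99 101  95] [ 0.492 -0.163  0.044]
550 229 [97 97 94] [ 0.493 -0.165  0.039]
550 237 [97 96 93] [ 0.493 -0.164  0.035]
550 245 [96 96 92] [ 0.495 -0.167  0.03 ]
550 253 [149 147 137] [ 0.498 -0.173  0.023]
```

Depth confirms it. The finger ends are at z≈0.050, so they closed above the lugs (top 0.046), although the spec would put them at 0.030. Before going lower, I'll open to about 60 mm and measure the tip height at that opening.

```bash
python3 -m handwheel '[{"fingers":0.3,"x":0,"y":0,"z":0,"spin":0},{"fingers":0.3,"x":0,"y":0,"z":0,"spin":0},{"fingers":0.3,"x":0,"y":0,"z":0,"spin":0},{"fingers":0.3,"x":0,"y":0,"z":0,"spin":0},{"fingers":0.3,"x":0,"y":0,"z":0,"spin":0},{"fingers":0.3,"x":0,"y":0,"z":0,"spin":0},{"fingers":0.3,"x":0,"y":0,"z":0,"spin":0},{"fingers":0.3,"x":0,"y":0,"z":0,"spin":0},{"fingers":0.3,"x":0,"y":0,"z":0,"spin":0},{"fingers":0.3,"x":0,"y":0,"z":0,"spin":0}]' 15
cat > look.py <<'E'
from station import get_obs,cams
from h import *
import cv2,sys
o=get_obs();print(o["grip_width"],o["ee_pos"],o["time_s"])
c=cams.get_calibration("scene");p,d=cams.camera("scene");V=c["view"]
v,u=np.mgrid[:400,:640];X=np.stack([(u-c["cx"])/c["fx"]*d,(v-c["cy"])/c["fy"]*d,d],-1);X=(X-V[:3,3])@V[:3,:3]
k,s=np.cos(np.radians(17.6)),np.sin(np.radians(17.6));q=X[...,:2]-[.4888,-.1914]
L=np.stack([q@[k,s],q@[-s,k],X[...,2]],-1)*1e3
np.save("pics/L.npy",L)
m=(abs(L[...,0]-22)<25)&(abs(L[...,1])<75)&(L[...,2]>28)&(L[...,2]<110)&(d>0)
A=L[m]
for y in range(-75,75,6):
    B=A[(A[:,1]>=y)&(A[:,1]<y+6)]
    if len(B)>3: print("y",y,"n",len(B),"z",np.percentile(B[:,2],[2,50,98]).round(),"x",np.percentile(B[:,0],[5,95]).round())
f=4.5;cv2.imwrite(sys.argv[1],cv2.resize(p[120:250,310:440,::-1],None,fx=f,fy=f,interpolation=cv2.INTER_CUBIC))
E
python3 look.py pics/k.png
```

```text
time_s: 5.35
ee_pos: [0.5102, -0.1862, 0.0493]
eef_rot: [-1.571, 0.0, -1.27]
force: [-0.3, -0.7, 0.1]
grip_width: 0.0612
0.06123752625100072 [ 0.51019965 -0.18618365  0.04933611] 5.35
y -45 n 14 z [ 58.  95. 107.] x [11. 12.]
y -39 n 42 z [ 54.  80. 108.] x [11. 30.]
y -33 n 281 z [ 51.  80. 109.] x [12. 29.]
y -21 n 25 z [29. 40. 45.] x [12. 24.]
y -15 n 40 z [29. 36. 45.] x [12. 24.]
y 21 n 54 z [29. 38. 45.] x [13. 27.]
y 27 n 29 z [28. 37. 45.] x [13. 35.]
y 33 n 51 z [ 28.  59. 108.] x [11. 43.]
y 39 n 296 z [ 56.  84. 109.] x [12. 29.]
y 45 n 22 z [ 61.  81. 109.] x [11. 28.]
```

View pics/k.png

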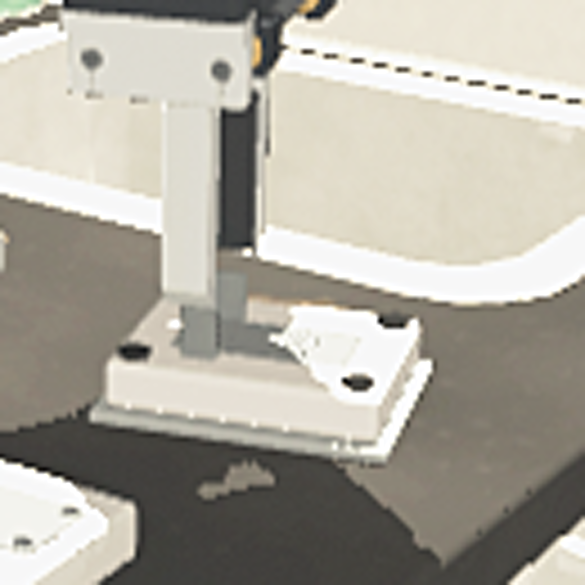

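The picture shows the finger ends hanging clear above the lugs: the near one at (190,300), the dark far pad ending at (237,248). Depth gives tip z≈0.050–0.051 and x 12..29, so the tips really sit at about TCP level. I'll lower 19 mm so they end near z≈0.031, then close.

```bash
python3 -m handwheel '[{"fingers":0.3,"x":0,"y":0.005,"z":0,"spin":0},{"fingers":0.3,"x":0,"y":0.01,"z":0,"spin":0},{"fingers":0.3,"x":0,"y":0.014,"z":0,"spin":0},{"fingers":0.3,"x":0,"y":0.017,"z":0,"spin":0},{"fingers":0.3,"x":0,"y":0.019,"z":0,"spin":0},{"fingers":0.3,"x":0,"y":0.019,"z":0,"spin":0},{"fingers":0.3,"x":0,"y":0.019,"z":0,"spin":0},{"fingers":0.1,"x":0,"y":0.019,"z":0,"spin":0},{"fingers":0,"x":0,"y":0.019,"z":0,"spin":0},{"fingers":-0.1,"x":0,"y":0.019,"z":0,"spin":0}]' 15
python3 -m handwheel '[{"fingers":-0.3,"x":0,"y":0,"z":0,"spin":0},{"fingers":-0.3,"x":0,"y":0,"z":0,"spin":0},{"fingers":-0.3,"x":0,"y":0,"z":0,"spin":0},{"fingers":-0.3,"x":0,"y":0,"z":0,"spin":0},{"fingers":-0.3,"x":0,"y":0,"z":0,"spin":0},{"fingers":-0.3,"x":0,"y":0,"z":0,"spin":0},{"fingers":-0.3,"x":0,"y":0,"z":0,"spin":0},{"fingers":-0.3,"x":0,"y":0,"z":0,"spin":0},{"fingers":-0.3,"x":0,"y":0,"z":0,"spin":0},{"fingers":-0.3,"x":0,"y":0,"z":0,"spin":0}]' 15
```

```text
time_s: 6.4
ee_pos: [0.5103, -0.186, 0.0305]
eef_rot: [-1.57, 0.0, -1.27]
force: [-0.4, 3.1, 0.7]
grip_width: 0.0433
time_s: 7.4
ee_pos: [0.5105, -0.1861, 0.0305]
eef_rot: [-1.57, -0.0, -1.27]
force: [2.9, 3.1, 1.7]
grip_width: 0.0396
```

The width is 39.6 mm (about 41 expected) with contact force showing, so the tab is pressed. I'll follow the arc up to 0.6 rad first.

```bash
python3 -m handwheel '[{"fingers":-0.3,"x":0,"y":-0.004,"z":-0.001,"spin":0},{"fingers":-0.3,"x":0,"y":-0.0087,"z":-0.0028,"spin":0},{"fingers":-0.3,"x":0,"y":-0.013,"z":-0.005,"spin":0},{"fingers":-0.3,"x":0,"y":-0.017,"z":-0.007,"spin":0},{"fingers":-0.3,"x":0,"y":-0.021,"z":-0.0095,"spin":0},{"fingers":-0.3,"x":0,"y":-0.0243,"z":-0.012,"spin":0},{"fingers":-0.3,"x":0,"y":-0.028,"z":-0.015,"spin":0},{"fingers":-0.3,"x":0,"y":-0.031,"z":-0.018,"spin":0},{"fingers":-0.3,"x":0,"y":-0.031,"z":-0.018,"spin":0},{"fingers":-0.3,"x":0,"y":-0.031,"z":-0.018,"spin":0}]' 20
sed -i 's/"n",len/len/' look.py; python3 look.py pics/m.png
```

```text
time_s: 8.4
ee_pos: [0.4931, -0.1917, 0.0616]
eef_rot: [-1.571, -0.0, -1.27]
force: [1.2, -2.5, 1.7]
grip_width: 0.0388
0.03879694036864574 [ 0.49309991 -0.19168021  0.06163287] 8.4
y -33 4 z [28. 29. 29.] x [41. 46.]
y -27 14 z [ 29.  78. 104.] x [-2. 44.]
y -21 81 z [ 58.  88. 109.] x [-3.  4.]
y -15 14 z [48. 65. 74.] x [-3.  1.]
y -9 4 z [48. 50. 51.] x [-1.  1.]
y -3 8 z [48. 51. 63.] x [-1. 22.]
y 3 8 z [49. 51. 63.] x [-2. 21.]
y 9 14 z [48. 52. 62.] x [-2. 21.]
y 15 65 z [46. 54. 62.] x [-0. 21.]
y 21 67 z [42. 52. 67.] x [ 0. 21.]
y 27 160 z [ 45.  86. 109.] x [-2. 12.]
y 33 40 z [ 28.  91. 109.] x [-2. 45.]
```

View pics/m.png

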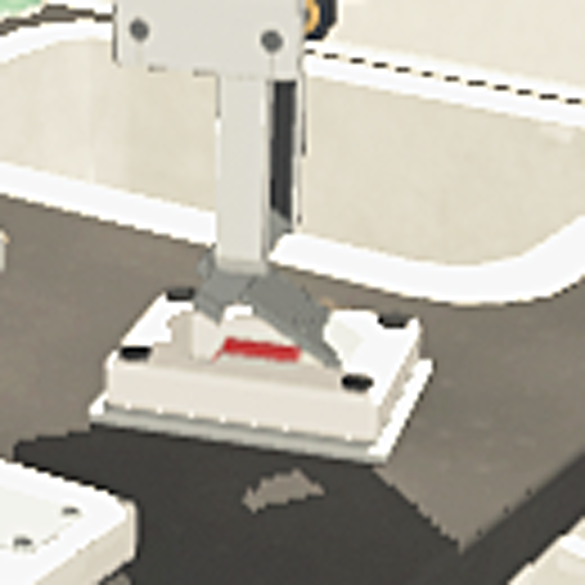

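The door is rising to about 0.6 rad, with the lugs gripped at (225,280) and the red battery bay visible at (260,350). I'll continue to about 1.35 rad.

```bash
python3 -m handwheel '[{"fingers":-0.3,"x":0,"y":-0.003,"z":-0.0035,"spin":0},{"fingers":-0.3,"x":0,"y":-0.0056,"z":-0.007,"spin":0},{"fingers":-0.3,"x":0,"y":-0.008,"z":-0.011,"spin":0},{"fingers":-0.3,"x":0,"y":-0.010,"z":-0.015,"spin":0},{"fingers":-0.3,"x":0,"y":-0.012,"z":-0.019,"spin":0},{"fingers":-0.3,"x":0,"y":-0.013,"z":-0.0235,"spin":0},{"fingers":-0.3,"x":0,"y":-0.0145,"z":-0.028,"spin":0},{"fingers":-0.3,"x":0,"y":-0.015,"z":-0.0325,"spin":0},{"fingers":-0.3,"x":0,"y":-0.0155,"z":-0.037,"spin":0},{"fingers":-0.3,"x":0,"y":-0.0155,"z":-0.0415,"spin":0}]' 20
python3 -m handwheel '[{"fingers":-0.3,"x":0,"y":0,"z":0,"spin":0},{"fingers":-0.3,"x":0,"y":0,"z":0,"spin":0},{"fingers":-0.3,"x":0,"y":0,"z":0,"spin":0},{"fingers":-0.1,"x":0,"y":0,"z":0,"spin":0},{"fingers":0,"x":0,"y":0,"z":0,"spin":0},{"fingers":0.1,"x":0,"y":0,"z":0,"spin":0},{"fingers":0.2,"x":0,"y":0,"z":0,"spin":0},{"fingers":0.3,"x":0,"y":0,"z":0,"spin":0},{"fingers":0.4,"x":0,"y":0,"z":0,"spin":0},{"fingers":0.4,"x":0,"y":0,"z":0,"spin":0}]' 20
python3 look.py pics/n.png
```

```text
time_s: 9.45
ee_pos: [0.4534, -0.2041, 0.0774]
eef_rot: [-1.57, -0.001, -1.269]
force: [3.9, -2.0, 5.9]
grip_width: 0.039
time_s: 10.45
ee_pos: [0.4534, -0.2039, 0.0768]
eef_rot: [-1.571, -0.0, -1.27]
force: [-0.6, 0.1, 1.0]
grip_width: 0.0656
0.06556791661135042 [ 0.4533627  -0.20387731  0.07683896] 10.45
y -33 5 z [28. 28. 29.] x [39. 46.]
y 33 6 z [28. 29. 29.] x [38. 46.]
```

View pics/n.png

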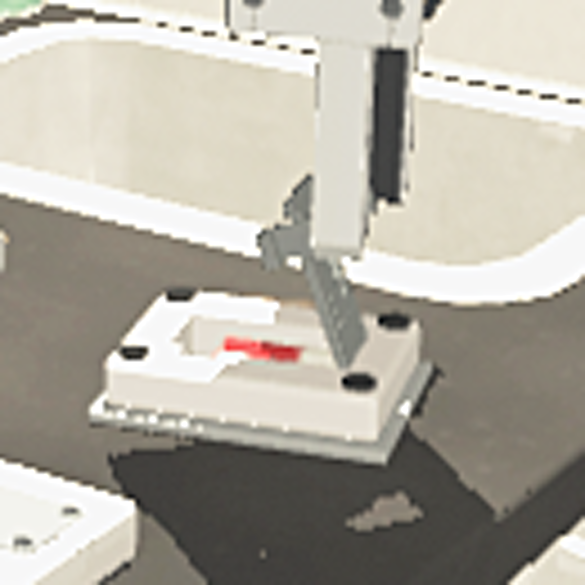

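The door is up, but the lugs at (285,235) lag the fingers, so I'll measure its angle from the depth.

```bash
cat > ang.py <<'E'
import numpy as np
L=np.load("pics/L.npy");A=L[120:250,310:440].reshape(-1,3)
m=(abs(A[:,1])<19)&(A[:,0]>-60)&(A[:,0]<45)&(A[:,2]>32)&(A[:,2]<130);A=A[m]
for z in range(32,130,8):
    B=A[(A[:,2]>=z)&(A[:,2]<z+8)]
    if len(B): 
        x=np.percentile(B[:,0],[5,50,95]);print(z,len(B),x.round(),"ang",np.arctan2(np.median(B[:,2])-24,x+37).round(2))
E
python3 ang.py
```

```text
32 30 [-38. -36. -34.] ang [1.67 1.5  1.36]
40 34 [-35. -33. -31.] ang [1.49 1.38 1.28]
48 28 [-32. -30. -29.] ang [1.4  1.35 1.28]
56 22 [-29. -27. -26.] ang [1.34 1.3  1.26]
64 7 [-26. -24. -22.] ang [1.31 1.28 1.23]
72 2 [-40. -40. -39.] ang [1.63 1.62 1.6 ]
80 16 [-40. -18. -16.] ang [1.62 1.27 1.24]
88 28 [-17. -15. -12.] ang [1.28 1.26 1.21]
```

A line fit through the door face gives about 1.21 rad (69°), comfortably past 1.0. The jaws are open to 66 mm. I'll widen them a little and retreat straight up.

```bash
python3 -m handwheel '[{"fingers":0.5,"x":0,"y":0,"z":0,"spin":0},{"fingers":0.6,"x":0,"y":0,"z":0,"spin":0},{"fingers":0.6,"x":0,"y":-0.01,"z":0,"spin":0},{"fingers":0.6,"x":0,"y":-0.03,"z":0,"spin":0},{"fingers":0.6,"x":0,"y":-0.055,"z":0,"spin":0},{"fingers":0.6,"x":0,"y":-0.08,"z":0,"spin":0},{"fingers":0.6,"x":0,"y":-0.11,"z":0,"spin":0},{"fingers":0.6,"x":0,"y":-0.14,"z":0,"spin":0},{"fingers":0.6,"x":0,"y":-0.16,"z":0,"spin":0},{"fingers":0.6,"x":0,"y":-0.16,"z":0,"spin":0}]'
python3 look.py pics/q.png >/dev/null; python3 ang.py
```

```text
time_s: 11.5
ee_pos: [0.4542, -0.2042, 0.2401]
eef_rot: [-1.567, -0.004, -1.269]
force: [-0.1, 0.2, -0.4]
grip_width: 0.0755
32 30 [-38. -36. -35.] ang [1.64 1.52 1.39]
40 29 [-36. -33. -32.] ang [1.51 1.39 1.31]
48 30 [-32. -30. -28.] ang [1.4  1.35 1.28]
56 29 [-29. -27. -25.] ang [1.34 1.31 1.25]
64 7 [-26. -25. -24.] ang [1.32 1.29 1.27]
72 20 [-39. -31. -20.] ang [1.6  1.45 1.28]
80 74 [-39. -25. -17.] ang [1.6  1.37 1.25]
88 47 [-36. -16. -12.] ang [1.56 1.27 1.22]
```

View pics/q.png

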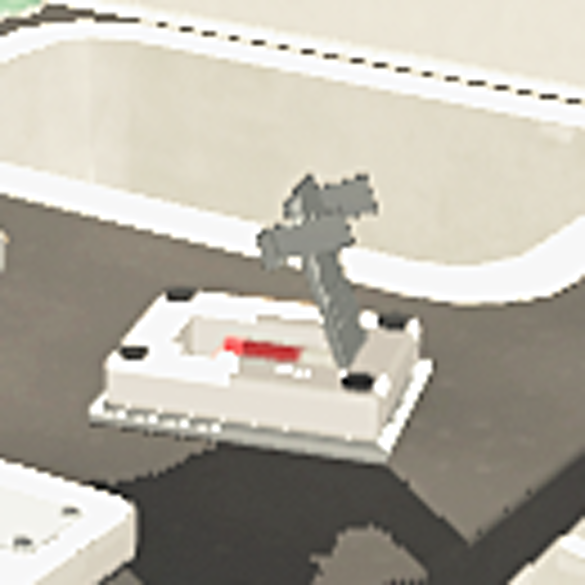

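The door stands open with its lugs at (310,235) and (340,195), the angle is unchanged and the gripper is clear. The thermometer looks unmoved. I'll hand it in.

```bash
python3 -c "
from station import workorder
print(workorder.hand_in())"
```

```text
the job is handed in; nothing more can be done
None
```

The battery door now stands open on its own at about 1.2 rad (69°), and I handed the job in at about 11.6 s of the 29 s allowed. I squeezed the release tab against the ear and swung the door up along its hinge arc. I then let go and lifted the gripper about 160 mm clear.

**Last checks**
- **Door angle:** the depth fit gave about 1.2 rad, and the readings stayed the same within noise after the gripper left.
- **Contact:** force on the tool read about 0, with the gripper well clear of everything.
- **Thermometer:** its visible edge looked the same in the pictures before and after. I did not measure its position again.
- **Tab:** I did not measure that it had sprung back. I know only that nothing was pressing on it.

**What disagreed**
- **Fingertip position:** my first squeeze closed in the air above the lugs. The fingertips measured about level with the TCP, not 19 mm ahead of it as stated. I opened, lowered 19 mm and squeezed again.
- **Grip width:** it read about 39 mm instead of the expected 41 mm.
- **Final angle:** it came out about 0.15 rad below the 1.35 rad I aimed for, still above the 1.0 rad needed.

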